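# Set out overhaul parts by height on the inspection strip

### The job

Set the four loose parts (ball bearing, brass union, valve spring, piston) upright on the four black pads of the wooden inspection strip, one in the middle of each pad, in order of height: the lowest part on the pad next to the upright steel end stop, the tallest on the pad farthest from it. Let go of everything, and do not knock or move the blue bottle.

Things in the scene. Friction and masses are not known exactly. Their poses are not given: they have to be found in the camera images.
- bearing: steel ball bearing lying flat, ring 47 mm outside diameter, 14 mm high (the lowest part); origin at the centre of its underside, z up its axis. Grip it across its outside
- union: small brass hexagonal union nut with a black rubber olive on top, 28 mm high (second lowest); stands on its hexagon, which is the lowest 9 mm and measures 26 mm across flats along its own x and 30 mm over the corners along its y; above it about 20 mm across. Origin at the centre of its underside, z up. Grip it low, on the hexagon
- spring: steel coil valve spring standing on end, 24 mm diameter, 40 mm high (second tallest), does not give when gripped; origin at the centre of its underside, z up its axis
- piston: grey used engine piston standing on its skirt, closed dark crown on top, 64 mm diameter (up to 67 mm at the pin boss), 51 mm high (the tallest); origin at the middle of its underside, the round body's axis 2 mm from it along the piston's own +x, z up
- pad_1: fixed flat round black rubber pad, 68 mm across and 3 mm thick, stuck on the wooden board; origin at the centre of its underside, on the board's top (10 mm above the bench), so a part on it stands 13 mm above the bench. The four pads lie in a straight row at 75 mm centres, in the order pad_1, pad_2, pad_3, pad_4 along the board; the numbers do not tell which end the stop is at
- pad_2: like the others: fixed flat round black rubber pad, 68 mm across and 3 mm thick, stuck on the wooden board; origin at the centre of its underside, on the board's top (10 mm above the bench), so a part on it stands 13 mm above the bench. The four pads lie in a straight row at 75 mm centres, in the order pad_1, pad_2, pad_3, pad_4 along the board; the numbers do not tell which end the stop is at
- pad_3: like the others: fixed flat round black rubber pad, 68 mm across and 3 mm thick, stuck on the wooden board; origin at the centre of its underside, on the board's top (10 mm above the bench), so a part on it stands 13 mm above the bench. The four pads lie in a straight row at 75 mm centres, in the order pad_1, pad_2, pad_3, pad_4 along the board; the numbers do not tell which end the stop is at
- pad_4: like the others: fixed flat round black rubber pad, 68 mm across and 3 mm thick, stuck on the wooden board; origin at the centre of its underside, on the board's top (10 mm above the bench), so a part on it stands 13 mm above the bench. The four pads lie in a straight row at 75 mm centres, in the order pad_1, pad_2, pad_3, pad_4 along the board; the numbers do not tell which end the stop is at
- end_stop: fixed dark steel end stop, an upright plate 70 mm wide across the board, 10 mm thick and 36 mm high on a 24 mm foot, on one end of the wooden board (370 x 86 x 10 mm), 55.5 mm beyond the centre of the nearest pad; at the other end of the board is only a flat steel eyelet ring, 20 mm across and 3 mm thick. Origin at the centre of its underside
- blue_bottle: blue plastic bottle with a red tip, 48 mm diameter, 195 mm high, standing loose on the bench right of the work; to be left alone. Origin at the centre of its underside
Things that resemble listed ones, but are neither listed nor needed, are in the scene too. Of the things shaped like the piston, the grey one is meant. What is shaped like the union but red is not meant.

How it is judged:
At the end, for the whole second after the job is handed in: Counting from the pad next to the end stop: bearing, union, spring, piston, each with its origin within 12 mm of its pad's centre (horizontally), standing upright (within 0.12 rad) on the pad, at rest and released (((horizontal distance between end_stop and pad_1 below 0.08 m and horizontal distance between bearing and pad_1 below 0.012 m and horizontal distance between union and pad_2 below 0.012 m and horizontal distance between spring and pad_3 below 0.012 m and horizontal distance between piston and pad_4 below 0.012 m) or (horizontal distance between end_stop and pad_4 below 0.08 m and horizontal distance between bearing and pad_4 below 0.012 m and horizontal distance between union and pad_3 below 0.012 m and horizontal distance between spring and pad_2 below 0.012 m and horizontal distance between piston and pad_1 below 0.012 m)) and angle between each of bearing, union, spring, piston's own z axis and vertical below 0.12 rad and z of bearing in the frame of pad_1 between -0.002 and 0.008 m and linear speed of each of bearing, union, spring, piston below 0.02 m/s and z of union in the frame of pad_1 between -0.002 and 0.008 m and z of spring in the frame of pad_1 between -0.002 and 0.008 m and z of piston in the frame of pad_1 between -0.002 and 0.008 m); the robot touches nothing.
It fails at once if the blue bottle is moved more than 25 mm or tipped (distance of blue_bottle from where it was at the start of the episode above 0.025 m or angle between blue_bottle's own z axis and vertical above 0.3 rad).
It also fails if it takes over 96 s, if anything falls off the work surface, if the arm or the gripper's body presses on something with over 40 N, if the wrist force passes 120 N, or if a joint passes its speed limit or range.

### The arm

A 7-joint arm with a two-finger parallel gripper is mounted at the origin on a cart in front of the work surface, level with it; the furniture and walls round the work are solid. World frame = base frame: x ahead of the robot, y to its left, z up, the work surface at z = 0. Lengths are in m, angles in rad, forces in N, time in s.
With the tool pointing down it reaches from about 0.425 to 0.875 m from the base axis. Payload 4.7 kg.
Tool frame: the origin (TCP) lies at the very end of the fingers, on their centre line; the grasp point (between the pads) lies 19 mm behind it; z points along the fingers, y is the line along which they close (so a half turn about z gives the same grasp; the last joint's range is limited). The gripper opens to 87 mm and grips with 3 to 60 N. Pads are 19 mm wide; open, the fingers measure 117 mm over their backs; the gripper's body (75 mm by 190 mm) begins 51 mm behind the grasp point.
Start: joints at [-1.251, 0.321, -0.07, 1.45, 0.023, 1.371, -0.057], TCP at [0.196, 0.62, 0.223] pointing down, gripper open.
Joint ranges: [-2.86, 2.86], [-0.3, 2.09], [-1.38, 1.24], [0.06, 2.45], [-1.56, 4.7], [0.09, 2.05], [-2.69, 2.69]. Speed limits (rad/s): [2.57, 2.57, 3.14, 3.14, 3.14, 3.14, 3.14].

### API

Orientations are given as a unit quaternion [w, x, y, z].
In Python, from workcell import reach, line_to, move_j, move_gripper, wait, inverse_kinematics, snapshot, calibration, MotionError, hand_in, current_t, current_joints, current_dq, current_tau, current_eef_pos, current_tool_rot, current_force, current_ft_torque, current_opening, current_grasp_force gives the robot as it stands. The module is installed in compiled form; this text tells all that it offers. Calls block until the motion is done:
- reach(position, orientation): joint-space move of the TCP to a pose.
- line_to(position, rotation=None, speed=0.15, stop_force=None): straight line of the TCP; rotation=None keeps the orientation; speed is the mean speed in m/s. With stop_force (N) it stops when the force on the tool has changed by that much, and returns True; else False.
- move_j(angles): joint-space move.
- move_gripper(opening): finger opening in m; the grip force is fixed at half the most; returns when the fingers have stopped.
- wait(seconds).
- inverse_kinematics(position, orientation): joint angles nearest the present ones, or None.
- snapshot(name): name is "scene" or "top"; returns (picture, depth): 420x560x3 uint8, red, green, blue; 420x560 float32, m along the optical axis (not along the pixel's ray), 0 where there is no reading.
- calibration(name): a dict with "camera_matrix" (3x3 intrinsics, pixels), "T" (4x4, takes a point from camera to world coordinates). Camera axes: x right, y down, z forward; pixel columns grow to the right and rows downward; lengths in m; the calibration is good to about 2 mm. A picture is of the moment at which its call begins. calibration takes no time and is no camera call.
A pose or a line that the arm cannot do raises MotionError and nothing moves.
- hand_in(): hands the job in; it is judged then, once.
Readings, each from a call of its own:
- current_t(): time.
- current_joints(): joint angles.
- current_dq(): joint speeds.
- current_tau(): joint torques, N m.
- current_eef_pos(): TCP position.
- current_tool_rot(): TCP orientation.
- current_force(): force on the tool from outside, world axes, zero at the start.
- current_ft_torque(): the same for the moment, N m.
- current_opening(): finger opening in m.
- current_grasp_force(): force on a finger pad.
Only numpy, scipy, OpenCV 4.12 (cv2) and the standard library are available. Lean on these libraries where they do the work, as an engineer would, in place of code of your own. Each camera call takes 0.05 s, during which the arm holds its last target. There are 200 camera calls.

## Working session

There is one attempt and no reset: what is moved stays moved. The work goes in short steps, each a Python script; the robot and the scene stay as the last script left them, time stands still between calls to the robot, and variables do not carry over. Pictures are saved under pics/ and viewed, at most 14 in all, crops included, and the job is handed in when it is done.

```bash
mkdir -p pics
python3 - <<'E'
from workcell import *
import cv2,numpy as np
for n in("scene","top"):
    p,d=snapshot(n); cv2.imwrite(f"pics/{n}0.png",p[...,::-1]); np.savez(f"{n}0.npz",p=p,d=d)
    c=calibration(n); print(n,c["camera_matrix"].tolist(),np.round(c["T"],3).tolist())
print(current_t(),current_tool_rot(),current_eef_pos())
E
```

```text
scene [[440.56282857537997, 0.0, 282.47034688645897], [0.0, 440.56282857537997, 201.65710092638744], [0.0, 0.0, 1.0]] [[0.662, -0.297, 0.688, -0.167], [-0.749, -0.289, 0.596, -0.649], [0.022, -0.91, -0.414, 0.456], [0.0, 0.0, 0.0, 1.0]]
top [[427.32545779786216, 0.0, 284.05723657657734], [0.0, 427.32545779786216, 207.268675766338], [0.0, 0.0, 1.0]] [[-0.028, -0.995, 0.094, 0.41], [-1.0, 0.029, 0.009, -0.031], [-0.011, -0.093, -0.996, 1.081], [0.0, 0.0, 0.0, 1.0]]
0.1 [-7.13508965e-05  1.52309780e-01  9.88332428e-01 -8.58700816e-04] [0.19560951 0.61934397 0.22155609]
```

View pics/scene0.png

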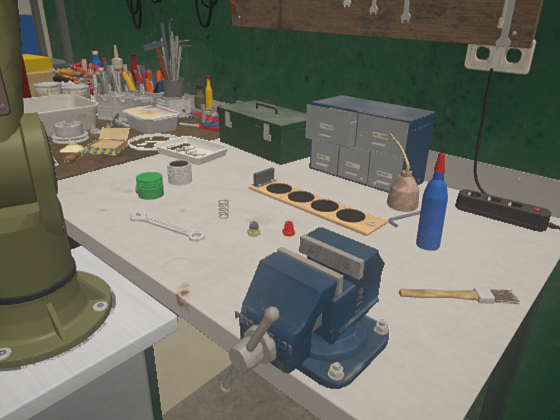

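View pics/top0.png

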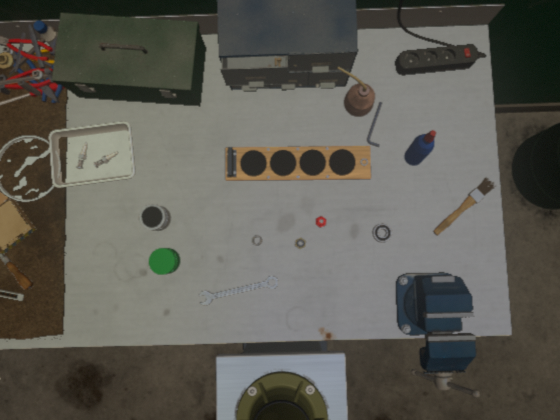

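```bash
cat > h.py <<'E'
import numpy as np,cv2
from workcell import *
def cloud(n,d):
    c=calibration(n);K=c["camera_matrix"];T=c["T"]
    v,u=np.mgrid[:420,:560]
    P=np.stack([(u-K[0,2])/K[0,0]*d,(v-K[1,2])/K[1,1]*d,d],-1)
    return P@T[:3,:3].T+T[:3,3]
def pix2z(n,u,v,z):
    c=calibration(n);K=c["camera_matrix"];T=c["T"]
    r=T[:3,:3]@np.array([(u-K[0,2])/K[0,0],(v-K[1,2])/K[1,1],1]);return T[:3,3]+r*(z-T[2,3])/r[2]
E
python3 - <<'E'
from h import *
f=np.load("top0.npz");p,d=f["p"],f["d"]
W=cloud("top",d)
cv2.imwrite("pics/crop0.png",cv2.resize(p[130:282,135:400,::-1],None,fx=3,fy=3,interpolation=cv2.INTER_CUBIC)[:,:795])
for n,u,v,r in[("bearing",381,233,13),("union",300,243,9),("red",321,221,9),("spring",257,240,9),("piston",155,217,20),("stop",231,162,7)]:
    S=W[v-r:v+r+1,u-r:u+r+1];D=d[v-r:v+r+1,u-r:u+r+1]
    m=(D>0)&(S[...,2]>(.006 if n!="stop" else .02)); q=S[m]
    top=q[q[:,2]>q[:,2].max()-.008]
    print(n,m.sum(),"mid",np.round((q.max(0)+q.min(0))/2,4),"ext",np.round(np.ptp(q,axis=0),4),"zmax",round(q[:,2].max(),4),"topmid",np.round((top.max(0)+top.min(0))[:2]/2,4),"floor",np.round(np.median(S[S[...,2]<.006][:,2]),4))
# pads: dark pixels in board area
g=p.max(2).astype(np.uint8);m=np.zeros_like(g);m[140:185,238:362]=(g[140:185,238:362]<60)*255
n,l,s,c=cv2.connectedComponentsWithStats(m)
for i in range(1,n):
    if s[i,4]>150: print("pad",s[i].tolist(),np.round(c[i],1),np.round(pix2z("top",*c[i],.013),4))
E
```

```text
bearing 240 mid [ 0.4445 -0.2636  0.0129] ext [0.0557 0.0498 0.0134] zmax 0.0196 topmid [ 0.4401 -0.2651] floor 0.0007
union 78 mid [ 0.42   -0.0608  0.0183] ext [0.0251 0.023  0.0233] zmax 0.03 topmid [ 0.4199 -0.0604] floor 0.0005
red 82 mid [ 0.4723 -0.1139  0.0192] ext [0.0278 0.0256 0.0255] zmax 0.0319 topmid [ 0.4724 -0.115 ] floor 0.0005
spring 48 mid [0.4332 0.0465 0.0247] ext [0.0303 0.0223 0.0359] zmax 0.0426 topmid [0.43   0.0467] floor 0.0003
piston 666 mid [0.492  0.2971 0.032 ] ext [0.0784 0.0643 0.0516] zmax 0.0578 topmid [0.4937 0.2976] floor 0.0002
stop 89 mid [0.6253 0.1075 0.0357] ext [0.0406 0.0104 0.0285] zmax 0.0499 topmid [0.623  0.1075] floor 0.0007
pad [241, 151, 25, 24, 472] [253.1 162.6] [0.6264 0.053  0.013 ]
pad [271, 151, 24, 24, 474] [282.6 162.4] [ 0.6247 -0.0217  0.013 ]
pad [300, 150, 25, 25, 481] [312.1 162. ] [ 0.6235 -0.0966  0.013 ]
pad [330, 150, 25, 25, 480] [341.8 161.7] [ 0.622  -0.1716  0.013 ]
```

View pics/crop0.png

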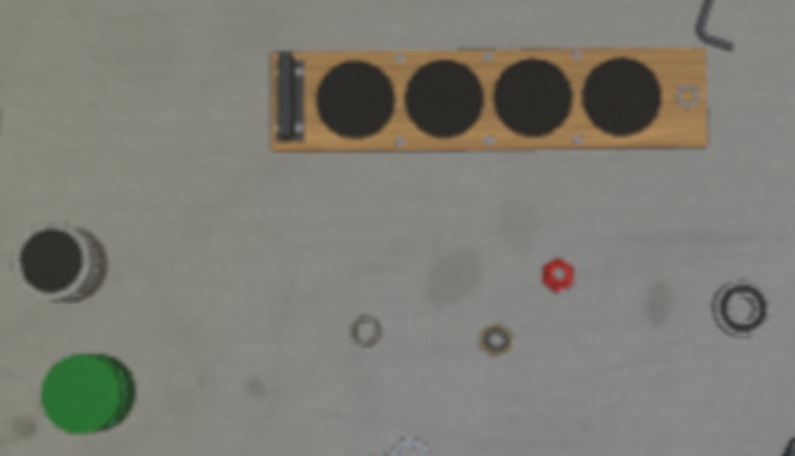

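Stop is at the left end (crop 288,95), so pad order from the stop is u=253, 283, 312, 342. Candidates: the grey piston at (155,217), not the green one at (164,261). The brass union is at (300,243), not the red one at (321,221). The crop confirms both by colour. The spring is at (257,240) and the bearing at (381,233). Next I check the hexagon angle, reach and obstacles.

```bash
cat >> h.py <<'E'
def q(th,flip=0):
    a=(th+np.pi/2)/2+flip*np.pi/2
    return np.array([0,np.cos(a),np.sin(a),0])
E
python3 - <<'E'
from h import *
f=np.load("top0.npz");p,d=f["p"],f["d"];W=cloud("top",d)
s=np.load("scene0.npz")["p"]
a=cv2.resize(p[233:253,290:310,::-1],(400,400),interpolation=cv2.INTER_CUBIC)
b=cv2.resize(s[212:242,239:269,::-1],(400,400),interpolation=cv2.INTER_CUBIC)
cv2.imwrite("pics/union.png",np.hstack([a,b]))
print("bearing px",pix2z("top",381.7,232.7,.014),"piston crown",pix2z("top",152.2,217,.051))
for nm,x,y in[("bearing",.441,-.264),("union",.42,-.0606),("spring",.431,.0467),("piston",.4937,.2976),("p1",.6264,.053),("p4",.622,-.1716)]:
    for th in(0,45,90,135):
        r=[]
        for fl in(0,1):
            for z in(.003,.12):
                j=inverse_kinematics([x,y,z],q(np.radians(th),fl)); r.append(None if j is None else np.round(j[[0,6]],1).tolist())
        print(nm,th,r)
for nm,x,y,R in[("bearing",.441,-.264,.12),("union",.42,-.06,.05),("p4",.622,-.1716,.13),("p1",.6264,.053,.13),("piston",.4937,.2976,.15)]:
    D=np.hypot(W[...,0]-x,W[...,1]-y);m=(D<R)&(W[...,2]>.07)&(d>0)
    print(nm,m.sum(),W[m].min(0).round(3) if m.any() else "",W[m].max(0).round(3) if m.any() else "")
E
```

```text
bearing px [ 0.43968521 -0.26328844  0.014     ] piston crown [0.49254993 0.29755965 0.051     ]
bearing 0 [[-0.5, 1.0], [-0.3, 0.6], [-0.4, -2.2], [-0.5, -2.5]]
bearing 45 [[-0.4, 1.7], [0.0, 1.3], [-0.4, -1.4], [-0.5, -1.7]]
bearing 90 [[-0.3, 2.4], [0.7, 2.0], [-0.3, -0.8], [-0.5, -0.9]]
bearing 135 [[1.4, 2.5], [1.5, 2.6], [-0.3, 0.0], [-0.6, -0.1]]
union 0 [[-0.7, 0.2], [-0.7, -0.0], None, None]
union 45 [[-0.7, 1.0], [-0.7, 0.8], [-0.9, -2.1], [0.7, -2.2]]
union 90 [[-0.7, 1.7], [-0.7, 1.6], [-0.7, -1.4], [-0.7, -1.6]]
union 135 [[-0.7, 2.5], [-0.8, 2.3], [-0.7, -0.6], [-0.7, -0.8]]
spring 0 [[-0.7, -0.1], [-0.7, -0.2], [1.0, 2.6], None]
spring 45 [[-0.7, 0.7], [-0.7, 0.6], [-1.2, -2.3], [0.9, -2.5]]
spring 90 [[-0.7, 1.5], [-0.7, 1.4], [-0.7, -1.7], [-0.7, -1.8]]
spring 135 [[-0.7, 2.3], [-0.7, 2.1], [-0.7, -0.9], [-0.7, -1.0]]
piston 0 [[-0.9, -0.5], [-0.9, -0.5], [-0.6, 2.5], [-0.6, 2.6]]
piston 45 [[-0.8, 0.3], [-0.8, 0.2], [-1.4, -2.5], [-1.5, -2.6]]
piston 90 [[-0.7, 1.0], [-0.7, 1.0], [-1.0, -2.0], [-1.0, -2.1]]
piston 135 [[-0.6, 1.8], [-0.7, 1.8], [-0.9, -1.2], [-0.9, -1.3]]
p1 0 [[-0.5, 0.1], [-0.6, 0.0], [0.7, 2.5], [0.7, 2.6]]
p1 45 [[-0.5, 0.9], [-0.6, 0.8], [-0.9, -2.0], [-0.9, -2.1]]
p1 90 [[-0.5, 1.6], [-0.5, 1.6], [-0.6, -1.4], [-0.6, -1.5]]
p1 135 [[-0.4, 2.4], [-0.5, 2.4], [-0.6, -0.7], [-0.6, -0.7]]
p4 0 [[-0.4, 0.6], [-0.5, 0.6], [-0.5, -2.4], [-0.5, -2.5]]
p4 45 [[-0.4, 1.4], [-0.4, 1.3], [-0.5, -1.6], [-0.5, -1.7]]
p4 90 [[-0.3, 2.1], [-0.4, 2.1], [-0.4, -0.9], [-0.4, -1.0]]
p4 135 [[1.0, 2.1], [1.0, 2.2], [-0.4, -0.1], [-0.5, -0.2]]
bearing 0  
union 0  
p4 0  
p1 0  
piston 0
```

View pics/union.png

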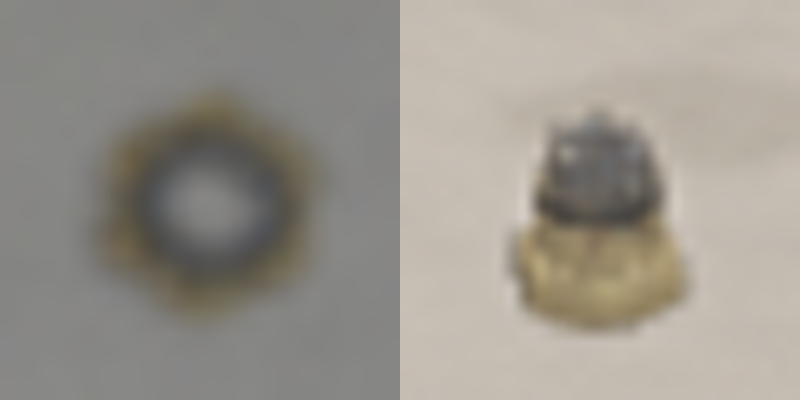

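The hexagon's corners point nearly along +x (crop top 215,95 to bottom 190,315), so I grip it at about 84°. I start with the bearing.

```bash
cat >> h.py <<'E'
PAD=[(.6264,.053),(.6249,-.0217),(.6235,-.0966),(.622,-.1716)]
def job(n,x,y,th,zg,pad,H=.13):
    Q=q(np.radians(th)); P=q(-.019); px,py=PAD[pad]
    move_gripper(.087)
    reach([x,y,H],Q); line_to([x,y,zg+.02],speed=.15)
    s=line_to([x,y,zg],speed=.04,stop_force=8)
    move_gripper(0.0); print(n,"stop",s,"open",current_opening(),"F",current_grasp_force(),current_eef_pos())
    line_to([x,y,H],speed=.15); print("lifted",current_opening(),current_grasp_force())
    reach([px,py,H],P); line_to([px,py,zg+.013+.015],speed=.15)
    s=line_to([px,py,zg+.013-.003],speed=.02,stop_force=4); e=current_eef_pos(); print("down",s,e)
    move_gripper(.087); wait(.2); line_to([px,py,H],speed=.15); print("t",current_t())
E
python3 - <<'E'
from h import *
job("bearing",.440,-.2638,0,.003,0)
p,d=snapshot("top");cv2.imwrite("pics/t1.png",cv2.resize(p[130:282,135:400,::-1],None,fx=3,fy=3,interpolation=cv2.INTER_CUBIC))
E
```

```text
bearing stop False open 0.04559110550565039 F 29.999655546316717 [ 0.44019867 -0.26384768  0.00307791]
lifted 0.045672482196583854 29.999606109595334
down True [0.6261622  0.05304814 0.01605226]
t 11.8
```

Run:
```python
from h import *
job("union",.420,-.0606,84,.003,1)
job("spring",.4305,.0466,90,.012,2)
job("piston",.493,.2976,90,.010,3)
line_to([.622,-.1716,.2]); reach([.4,.35,.25],q(np.pi/2))
f,d=snapshot("top");W=cloud("top",d);s,_=snapshot("scene");print(current_t())
a=cv2.resize(f[130:200,220:380,::-1],(800,350),interpolation=cv2.INTER_CUBIC)
b=cv2.resize(s[165:240,240:400,::-1],(512,240),interpolation=cv2.INTER_CUBIC)
cv2.imwrite("pics/end.png",np.vstack([a,np.pad(b,((0,0),(0,288),(0,0)))]))
for i,(x,y) in enumerate(PAD):
    m=(np.hypot(W[...,0]-x,W[...,1]-y)<.036)&(W[...,2]>.019)&(d>0);w=W[m]
    t=w[w[:,2]>w[:,2].max()-.01];print(i,m.sum(),"zmax",w[:,2].max().round(3),"off mm",((t.max(0)+t.min(0))[:2]/2-[x,y]).round(4)*1e3)
```

```text
union stop False open 0.024986684721391608 F 29.999944918973753 [ 0.42003784 -0.06046781  0.00301968]
lifted 0.02531853937397714 29.999794377517333
down True [ 0.62465988 -0.02163747  0.01601563]
t 21.9167
spring stop False open 0.023334015617599964 F 29.999388861469924 [0.43054764 0.04668021 0.01203081]
lifted 0.02373746376989074 29.999328064732254
down True [ 0.62332455 -0.09656374  0.02508017]
t 31.4
piston stop False open 0.06359526869223926 F 30.000157370232046 [0.49306362 0.29819754 0.01017383]
lifted 0.06345552671885146 29.999885922297835
down True [ 0.62183873 -0.1714742   0.02323296]
t 41.1667
43.9333
0 237 zmax 0.033 off mm [-2.4 -3.2]
1 83 zmax 0.045 off mm [-2.3 -3.9]
2 74 zmax 0.058 off mm [-2.1 -3.5]
3 623 zmax 0.07 off mm [-2.5 -4.1]
```

View pics/end.png

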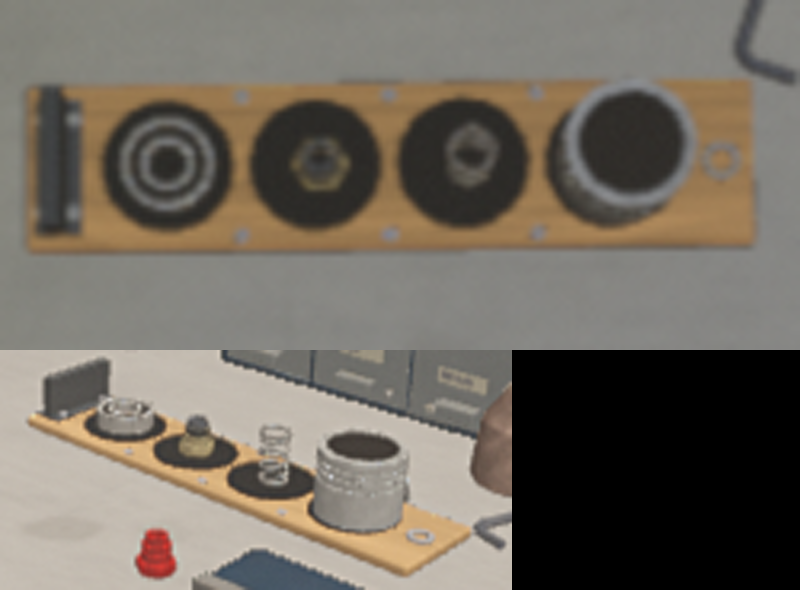

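All four parts stand in order (bearing 167,165; union 322,163; spring 468,155; piston 625,145 in the crop), upright and within about 5 mm of their pad centres.

```bash
python3 -c "
from workcell import *
print(hand_in())"
```

```text
the job is handed in; nothing more can be done
None
```

I handed the job in at about 44 s: bearing, union, spring and piston stand upright and released on the pads in that order from the end stop, within about 5 mm of the pad centres by the last camera check; the arm never worked near the blue bottle, though I did not re-measure it, and the hand-in returned no verdict.

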